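# Find the fullest tin of rack screws by feel and hold it up

## Task

The tin with the most rack screws is wanted at the rack, but the three tins on the mat look alike and stay shut: heft them one by one from the robot's left to its right, lifting each clear of the mat, and set the lighter ones back down upright where they stood, without dropping or tipping any or disturbing the other things on the bench. Then hold the heaviest tin up, upright and still, at least 15 cm above the mat, and finish while holding it there.

Things in the scene. Friction and masses are not known exactly. Their poses are not given: they have to be found in the camera images.
- tin_left_center (a point): Closed round tin of bare metal with a push-on lid, upright on the mat: the one furthest to the robot's left (+y). The three look alike: 60 mm diameter (62 mm at the lid's lower edge, 50 mm up), 70 mm high, straight sides to be gripped across any diameter. This point is on its axis, half-way up (35 mm above its underside); z is its upright axis.
- tin_left: The same left tin; this origin is the centre of its underside. With the rack screws packed in it (they do not shift) it weighs 0.2 to 0.7 kg, unknown beforehand; the heaviest of the three outweighs the next by at least 0.14 kg.
- tin_middle_center (a point): Closed round tin of bare metal with a push-on lid, upright on the mat: the one in the middle of the row. The three look alike: 60 mm diameter (62 mm at the lid's lower edge, 50 mm up), 70 mm high, straight sides to be gripped across any diameter. This point is on its axis, half-way up (35 mm above its underside); z is its upright axis.
- tin_middle: The same middle tin; this origin is the centre of its underside. With the rack screws packed in it (they do not shift) it weighs 0.2 to 0.7 kg, unknown beforehand; the heaviest of the three outweighs the next by at least 0.14 kg.
- tin_right_center (a point): Closed round tin of bare metal with a push-on lid, upright on the mat: the one furthest to the robot's right (-y). The three look alike: 60 mm diameter (62 mm at the lid's lower edge, 50 mm up), 70 mm high, straight sides to be gripped across any diameter. This point is on its axis, half-way up (35 mm above its underside); z is its upright axis.
- tin_right: The same right tin; this origin is the centre of its underside. With the rack screws packed in it (they do not shift) it weighs 0.2 to 0.7 kg, unknown beforehand; the heaviest of the three outweighs the next by at least 0.14 kg.
- mat: Flat blue bench mat, fixed to the bench, 340 x 600 mm and 3 mm thick; its origin is the centre of its underside, its long side (its y axis) runs along the row of tins. The bench top is at z = 0.
- tape: Bystander, to be left alone: roll of black tape, 60 mm diameter, 19 mm high, lying flat on the mat beyond the tins. Its origin is at its underside.
- dish: Bystander, to be left alone: shallow steel screw dish, 72 mm diameter, 22 mm high, on the mat beyond the tins. Its origin is at its underside.
- ear: Bystander, to be left alone: dark steel L-bracket (rack ear), 44 x 85 mm, 30 mm high, on the mat on the robot's side of the tins. Its origin is at its underside.
- driver: Bystander, to be left alone: screwdriver lying on the mat on the robot's side of the tins, about 200 mm long. Its origin is at its underside.
- tester: Bystander, to be left alone: grey cable tester, 105 x 62 x 28 mm, on the bench to the left of the mat. Its origin is at its underside.
- crimper: Bystander, to be left alone: crimping pliers with black handles, 210 mm long, lying on the bench to the right of the mat. Its origin is at its underside.
- punch: Bystander, to be left alone: grey punch-down hand tool, 165 mm long, lying on the bench to the left of the mat. Its origin is at its underside.
Not all that is in view belongs to the job. What is shaped like the tin_right but brown, pink or purple is not meant.

How it is judged:
On the way, in this order (a step that is already met when the one before it is completed fails the run):
1. the left tin is lifted clear of the mat in the fingers (contact force between tin_left and the fingers above 1 N and contact force between tin_left and mat below 0.01 N and height (world z) of tin_left_center above 0.053 m), for 0.2 s.
2. the middle tin is lifted clear of the mat in the fingers (contact force between tin_middle and the fingers above 1 N and contact force between tin_middle and mat below 0.01 N and height (world z) of tin_middle_center above 0.053 m), for 0.2 s.
3. the right tin is lifted clear of the mat in the fingers (contact force between tin_right and the fingers above 1 N and contact force between tin_right and mat below 0.01 N and height (world z) of tin_right_center above 0.053 m), for 0.2 s.
At the end, for the whole second after the job is handed in: The heaviest tin is held in the fingers, still and upright within 20 degrees, its centre at least 145 mm above the bench top; the two lighter tins stand upright on the mat (their weight borne by it), let go, within 40 mm of where they were at the start (((contact force between tin_left and the fingers above 1 N and contact force between tin_left and mat below 0.01 N and height (world z) of tin_left_center above 0.145 m and angle between tin_left_center's own z axis and vertical below 0.35 rad and linear speed of tin_left below 0.05 m/s and contact force between tin_middle and mat between 0.8 and 4.9 N and angle between each of tin_middle_center, tin_right_center's own z axis and vertical below 0.1 rad and distance of each of tin_middle_center, tin_right_center from where it was at the start of the episode below 0.04 m and contact force between each of tin_middle, tin_right and the fingers below 0.1 N and contact force between tin_right and mat between 0.8 and 4.9 N) or (contact force between tin_middle and the fingers above 1 N and contact force between tin_middle and mat below 0.01 N and height (world z) of tin_middle_center above 0.145 m and angle between tin_middle_center's own z axis and vertical below 0.35 rad and linear speed of tin_middle below 0.05 m/s and contact force between tin_left and mat between 0.8 and 4.9 N and angle between each of tin_left_center, tin_right_center's own z axis and vertical below 0.1 rad and distance of each of tin_left_center, tin_right_center from where it was at the start of the episode below 0.04 m and contact force between each of tin_left, tin_right and the fingers below 0.1 N and contact force between tin_right and mat between 0.8 and 4.9 N) or (contact force between tin_right and the fingers above 1 N and contact force between tin_right and mat below 0.01 N and height (world z) of tin_right_center above 0.145 m and angle between tin_right_center's own z axis and vertical below 0.35 rad and linear speed of tin_right below 0.05 m/s and contact force between tin_left and mat between 0.8 and 4.9 N and angle between each of tin_left_center, tin_middle_center's own z axis and vertical below 0.1 rad and distance of each of tin_left_center, tin_middle_center from where it was at the start of the episode below 0.04 m and contact force between each of tin_left, tin_middle and the fingers below 0.1 N and contact force between tin_middle and mat between 0.8 and 4.9 N))); the arm keeps its last pose, push and grip.
It fails at once if a tin is tipped far over (its lid is only pushed on) (angle between any of tin_left_center, tin_middle_center, tin_right_center's own z axis and vertical above 0.7 rad).
It fails at once if a tin is dropped or sent flying ((linear speed of tin_left above 0.6 m/s and contact force between tin_left and the fingers below 0.05 N) or (linear speed of tin_middle above 0.6 m/s and contact force between tin_middle and the fingers below 0.05 N) or (linear speed of tin_right above 0.6 m/s and contact force between tin_right and the fingers below 0.05 N)).
It fails at once if another thing on the bench is shifted by more than 3 cm (distance of any of tape, dish, ear, driver, tester, crimper, punch from where it was at the start of the episode above 0.03 m).
It also fails if it takes over 67 s, if anything falls off the work surface, if the arm or the gripper's body presses on something with over 40 N, if the wrist force passes 120 N, or if a joint passes its speed limit or range.

## Robot

A 6-joint arm with a two-finger parallel gripper is mounted at the origin on the work surface. World frame = base frame: x ahead of the robot, y to its left, z up, the work surface at z = 0. Lengths are in m, angles in rad, forces in N, time in s.
With the tool pointing down it reaches from about 0.25 to 0.85 m from the base axis. Payload 12.5 kg.
Tool frame: the origin (TCP) lies midway between the tips of the shut fingers; the grasp point (between the pads) lies 19 mm behind it; z points along the fingers, y is the line along which they close (so a half turn about z gives the same grasp; the last joint's range is limited). The gripper opens to 93 mm and grips with 3 to 60 N. Pads are 15 mm wide; open, the fingers measure 128 mm over their backs; the gripper's body (75 mm by 188 mm) begins 65 mm behind the grasp point.
Start: joints at [-1.375, 0.351, 1.652, -0, 1.139, -0.085], TCP at [0.152, -0.528, 0.219] pointing down, gripper open.
Joint ranges: [-2.75, 2.75], [-0.79, 2.1], [0.01, 2.65], [-1.57, 4.71], [0.07, 3.14], [-2.87, 2.87]. Speed limits (rad/s): [2.22, 2.22, 2.79, 3.14, 3.14, 3.14].

## Interface

Orientations are given as [roll, pitch, yaw] about the fixed x, y, z axes, in that order (R = Rz(yaw) Ry(pitch) Rx(roll)).
In Python, from plant import read_state, grab_frame, camera_info, arm, look_for, silhouettes, place_of gives the robot as it stands.
- The arm moves only by the shell command python3 -m jog 'ROWS' [FORCE]. ROWS is a JSON object of lists of equal length, an entry for each row: "jaw": the opening, from -1 (shut) to 1 (fully open); "xyz": the shift along the tool's x, y, z in mm, a list of three; "yaw": the turn about the tool's z in rad. In form: {"jaw": [jaw, ...], "xyz": [[x, y, z], ...], "yaw": [yaw, ...]}. A call has 1 to 12 rows; each row is the pose to reach, as a shift and turn from the pose commanded when the call began, along the tool's axes at that moment; what a row does not reach only later rows make up. A row lasts 1/10 s, in which the tool goes at most 50 mm and 8.59 degrees, less where a joint would pass 70% of its speed; a pose out of reach is approached as far as the arm can. A call with a gripper value outside its range is refused whole. The fingers move at their own pace and stop on an object; FORCE is the grip in N (left out, the last holds). Time passes only in rows, so rows that repeat a pose let the fingers close. It gives the time, the measured TCP pose, the force, the opening and the grip force at its end, in the units of the state.
- read_state(): the state, without advancing time (a new reading comes with each control period).
- grab_frame(name): name is "scene" or "top" or "wrist"; returns (picture, depth): 400x640x3 uint8, blue, green, red; 400x640 float32, m along the optical axis (not along the pixel's ray), 0 where there is no reading.
- camera_info(name): a dict with "K" (3x3 intrinsics, pixels), "rvec" (rotation vector, rad) and "tvec" (3), from world to camera coordinates, as OpenCV has them; the wrist camera has in their place "mount" (4x4, takes a point from camera to tool coordinates, whose origin is the TCP and whose axes are the flange's). Camera axes: x right, y down, z forward; pixel columns grow to the right and rows downward; lengths in m; the calibration is good to about 2 mm. The wrist camera is an equidistant fisheye: a pixel r from the principal point sees the ray r / f radians off the axis. A picture is of the moment at which its call begins: read the wrist's pose just before it. camera_info takes no time and is no camera call.
- arm.finish_job(): hands the job in; it is judged then, once.
Trained networks look in the newest picture that a camera, given by its name, has taken for a name from the list of things; names that differ only in an ending like _2 or _b are one class to them, and where a whole thing is asked for, a point or a joint stands for the part that bears it (a point fixed in the world has none). Each returns a list of dicts, best first, with "conf" (0 to 1); they miss things now and then, are a little off and sometimes report something else, mostly with a low value. They report only what shows in the picture. A call takes as long as a camera call. They do not tell look-alikes from the thing itself.
- look_for(thing, camera): "box" ([left, top, right, bottom] in pixels, round what is visible of it).
- silhouettes(thing, camera): "pixels" (400x640 bool, what is visible of it) and "box" ([left, top, right, bottom] in pixels, round what is visible of it).
- place_of(thing, camera): "centre" ([column, row] in pixels: a listed point, or the origin of a listed thing).
The state is a dict: "clock": time; "joint_positions": joint angles; "qvel": joint speeds; "tau": joint torques, N m; "tcp_pos": TCP position; "tool_rot": TCP orientation; "contact_force": force on the tool from outside, world axes, zero at the start; "torque": the same for the moment, N m; "width": finger opening in m; "grasp_force": force on a finger pad.
Only numpy, scipy, OpenCV 4.12 (cv2) and the standard library are available. Lean on these libraries where they do the work, as an engineer would, in place of code of your own. Each camera call takes 0.05 s, during which the arm holds its last target. There are 200 camera calls.

## Working session

There is one attempt and no reset: what is moved stays moved. The work goes in short steps, Python scripts to look and compute and a shell command to move; the robot and the scene stay as the last step left them, time stands still between calls to the robot, and variables do not carry over. Pictures are saved under pics/ and viewed, at most 10 in all, crops included, and the job is handed in when it is done.

```bash
mkdir -p pics; cat > h.py <<'E'
import numpy as np, cv2
from plant import *
def world(name,u,v,d):
    c=camera_info(name);K=np.array(c["K"]);R=cv2.Rodrigues(np.array(c["rvec"],float))[0];t=np.array(c["tvec"],float).ravel()
    p=np.linalg.inv(K)@np.array([u,v,1.])*d
    return R.T@(p-t)
def onplane(name,u,v,z):
    a=world(name,u,v,0);b=world(name,u,v,1)
    return a+(b-a)*(z-a[2])/(b[2]-a[2])
E
python3 - <<'E'
from h import *
s=read_state()
print({k:np.round(s[k],3) for k in s})
for n in("top","scene"):
    im,d=grab_frame(n); cv2.imwrite(f"pics/{n}0.png",im)
    for t in("tin_left_center","tin_middle_center","tin_right_center"):
        for r in place_of(t,n)[:4]: print(n,t,np.round(r["centre"]),round(r["conf"],2),onplane(n,*r["centre"],.038).round(3))
E
```

```text
{'clock': np.float64(0.0), 'joint_positions': array([-1.375,  0.351,  1.652, -0.   ,  1.139, -0.085]), 'qvel': array([ 0.   , -0.001,  0.   ,  0.003, -0.   , -0.001]), 'tau': array([-1.0000e-03, -4.9732e+01, -2.8526e+01,  7.0000e-02,  2.6000e-02,
       -0.0000e+00]), 'tcp_pos': array([ 0.152, -0.528,  0.218]), 'tool_rot': array([-3.14 , -0.   ,  0.281]), 'contact_force': array([-0.069, -0.217, -0.048]), 'torque': array([0.012, 0.008, 0.006]), 'grasp_force': np.float64(0.0), 'width': np.float64(0.093)}
top tin_left_center [264. 210.] 0.76 [0.504 0.217 0.038]
top tin_middle_center [317. 215.] 0.47 [0.492 0.024 0.038]
top tin_right_center [415. 224.] 0.75 [ 0.467 -0.331  0.038]
top tin_right_center [383. 194.] 0.53 [ 0.576 -0.215  0.038]
top tin_right_center [354. 214.] 0.52 [ 0.498 -0.11   0.038]
top tin_right_center [367. 246.] 0.5 [ 0.384 -0.157  0.038]
scene tin_left_center [374. 233.] 0.96 [0.515 0.214 0.038]
scene tin_middle_center [328. 197.] 0.84 [0.491 0.025 0.038]
scene tin_middle_center [322. 244.] 0.28 [0.641 0.13  0.038]
scene tin_right_center [256. 145.] 0.82 [ 0.461 -0.337  0.038]
scene tin_right_center [256. 173.] 0.81 [ 0.56  -0.223  0.038]
scene tin_right_center [295. 179.] 0.78 [ 0.499 -0.108  0.038]
scene tin_right_center [304. 156.] 0.65 [ 0.393 -0.167  0.038]
```

```bash
sleep 1
```

```text
(no output)
```

View pics/top0.png

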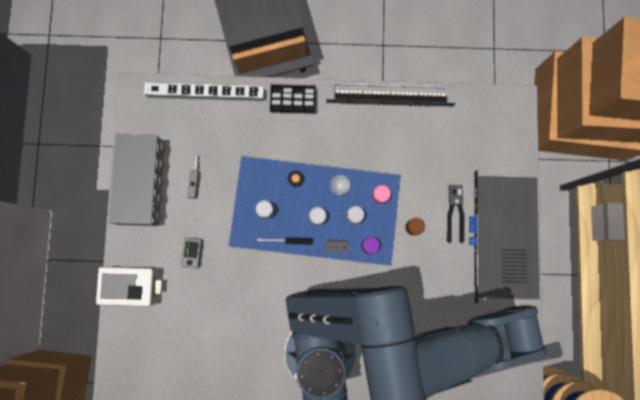

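View pics/scene0.png

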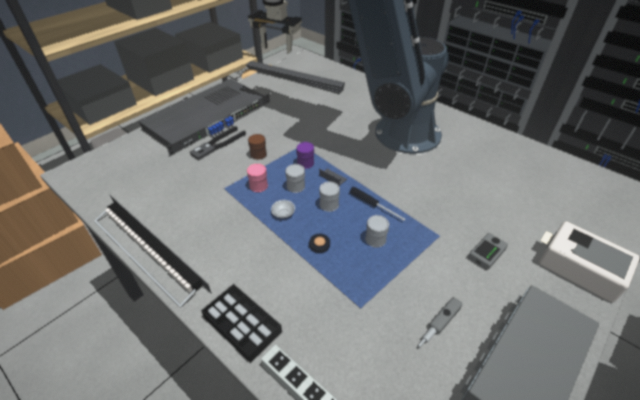

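The top view shows the grey tins at (264,209), (317,215) and (356,214). The pink (382,194), purple (371,245) and brown (415,226) cylinders are look-alikes. I'll refine the tin positions with silhouettes and depth.

```bash
cat >> h.py <<'E'
def lid(u,v,n="top"):
    im,d=grab_frame(n); P=[]
    for y in range(int(v)-16,int(v)+17):
        for x in range(int(u)-16,int(u)+17):
            if d[y,x]>0:
                p=world(n,x,y,d[y,x])
                if .06<p[2]<.085:P.append(p)
    P=np.array(P); return (P[:,:2].min(0)+P[:,:2].max(0))/2, P.mean(0), np.ptp(P,axis=0), len(P)
E
python3 - <<'E'
from h import *
T=[(264,209),(317,215),(356,214)]
for t in T: print([np.round(a,3) for a in lid(*t)])
s=read_state();R=cv2.Rodrigues(np.zeros(3))[0]
y=s["tool_rot"][2];x,yy=np.array([.508,.216])-s["tcp_pos"][:2]
print("tool shift",x*np.cos(y)+yy*np.sin(y), x*np.sin(y)-yy*np.cos(y))
E
```

```text
[array([0.503, 0.213]), array([0.503, 0.214, 0.073]), array([0.058, 0.058, 0.025]), np.int64(227)]
[array([0.484, 0.024]), array([0.485, 0.024, 0.073]), array([0.057, 0.057, 0.023]), np.int64(225)]
[array([ 0.493, -0.11 ]), array([ 0.493, -0.111,  0.073]), array([0.06 , 0.057, 0.023]), np.int64(228)]
tool shift 0.5479409523998147 -0.6167484972449638
```

```bash
python3 -m jog '{"jaw":[1,1,1,1,1,1,1,1,1,1,1,1],"xyz":[[545,-615,0],[545,-615,0],[545,-615,0],[545,-615,0],[545,-615,0],[545,-615,0],[545,-615,0],[545,-615,0],[545,-615,0],[545,-615,0],[545,-615,0],[545,-615,0]],"yaw":[0.28,0.28,0.28,0.28,0.28,0.28,0.28,0.28,0.28,0.28,0.28,0.28]}' 30
```

```text
clock: 1.75
tcp_pos: [0.4109, 0.0155, 0.219]
tool_rot: [3.141, -0.001, 0.001]
contact_force: [1.3, -1.1, 0.9]
width: 0.093
grasp_force: 0.0
```

```bash
python3 -m jog '{"jaw":[1,1,1,1,1,1,1,1,1],"xyz":[[94,-198,0],[94,-198,0],[94,-198,0],[94,-198,0],[94,-198,0],[94,-198,0],[94,-198,0],[94,-198,0],[94,-198,0]],"yaw":[0,0,0,0,0,0,0,0,0]}'
python3 - <<'E'
from h import *
s=read_state();print(s["tcp_pos"])
im,d=grab_frame("wrist");cv2.imwrite("pics/w1.png",im)
c=camera_info("wrist");print(c)
print(place_of("tin_left_center","wrist")[:3])
E
```

```text
clock: 2.65
tcp_pos: [0.504, 0.2104, 0.2189]
tool_rot: [-3.142, -0.0, -0.0]
contact_force: [0.6, 0.5, -0.7]
width: 0.0928
grasp_force: 0.0
[0.50402269 0.21039075 0.21889665]
{'K': array([[309.70691629,   0.        , 318.09521278],
       [  0.        , 309.70691629, 197.80166087],
       [  0.        ,   0.        ,   1.        ]]), 'mount': array([[-1.34200181e-03, -9.71518518e-01, -2.36959845e-01,
         6.39009294e-02],
       [ 9.99998715e-01, -1.51152805e-03,  5.33750364e-04,
         1.23606086e-04],
       [-8.76719816e-04, -2.36958825e-01,  9.71519298e-01,
        -1.65952124e-01],
       [ 0.00000000e+00,  0.00000000e+00,  0.00000000e+00,
         1.00000000e+00]])}
[]
```

View pics/w1.png

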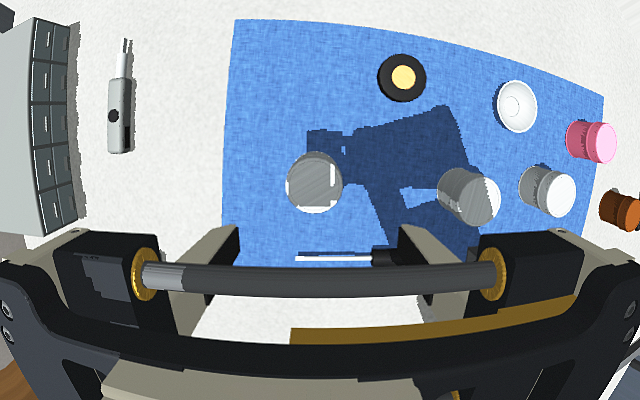

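The wrist view shows the left tin at (315,182), the middle at (470,197) and the right at (550,190). I'll measure their lids from the wrist depth.

```bash
cat >> h.py <<'E'
from scipy.spatial.transform import Rotation as Ro
def wlids():
    s=read_state();im,d=grab_frame("wrist");c=camera_info("wrist")
    v,u=np.mgrid[0:400,0:640].astype(float);K=c["K"]
    x=(u-K[0,2])/K[0,0];y=(v-K[1,2])/K[1,1];th=np.hypot(x,y)+1e-9
    P=np.stack([x/th*np.tan(th)*d,y/th*np.tan(th)*d,d],-1).reshape(-1,3)
    M=c["mount"];P=P@M[:3,:3].T+M[:3,3]
    P=P@Ro.from_euler("xyz",s["tool_rot"]).as_matrix().T+s["tcp_pos"]
    m=(d.ravel()>0)&(abs(P[:,2]-.073)<.006)
    return s,P[m]
def near(P,c):
    Q=P[np.hypot(*(P[:,:2]-c).T)<.045]
    return (Q[:,:2].min(0)+Q[:,:2].max(0))/2,Q.mean(0),np.ptp(Q,axis=0),len(Q)
E
python3 - <<'E'
from h import *
s,P=wlids()
for c in [(.505,.214),(.487,.024),(.495,-.11)]: print([np.round(a,4) for a in near(P,np.array(c))])
E
```

```text
[array([0.5047, 0.2147]), array([0.5056, 0.2146, 0.0722]), array([0.0593, 0.0583, 0.0077]), np.int64(2576)]
[array([0.4871, 0.0253]), array([0.4876, 0.0269, 0.0722]), array([0.0595, 0.0602, 0.008 ]), np.int64(1796)]
[array([ 0.4944, -0.1101]), array([ 0.4949, -0.1076,  0.0722]), array([0.0598, 0.0602, 0.0082]), np.int64(1094)]
```

```bash
python3 -m jog '{"jaw":[1,1,1,1,1,1,1,1],"xyz":[[1,-1,40],[1,-1,80],[1,-1,115],[1,-1,145],[1,-1,170],[1,-1,190],[1,-1,202],[1,-1,202]],"yaw":[0,0,0,0,0,0,0,0]}'
```

```text
clock: 3.6
tcp_pos: [0.5045, 0.212, 0.0156]
tool_rot: [3.141, 0.002, 0.001]
contact_force: [-0.5, -0.4, 0.5]
width: 0.0927
grasp_force: 0.0
```

```bash
python3 -m jog '{"jaw":[1,0.2,-1,-1,-1,-1,-1,-1],"xyz":[[0,-2,0],[0,-2,0],[0,-2,0],[0,-2,0],[0,-2,0],[0,-2,0],[0,-2,0],[0,-2,0]],"yaw":[0,0,0,0,0,0,0,0]}' 40
```

```text
clock: 4.4
tcp_pos: [0.5053, 0.2144, 0.0169]
tool_rot: [-3.141, -0.0, 0.001]
contact_force: [-1.3, 0.2, 5.6]
width: 0.0605
grasp_force: 40.0
```

```bash
python3 -m jog '{"jaw":[-1,-1,-1,-1,-1,-1,-1,-1,-1],"xyz":[[0,0,-8],[0,0,-18],[0,0,-28],[0,0,-36],[0,0,-40],[0,0,-40],[0,0,-40],[0,0,-40],[0,0,-40]],"yaw":[0,0,0,0,0,0,0,0,0]}'
cat > weigh.py <<'E'
from h import *
L=[]
for i in range(8):
    grab_frame("wrist");s=read_state();L.append(np.r_[s["contact_force"],s["torque"],s["tau"][1:3],s["tcp_pos"]])
print(np.mean(L,0).round(3),np.std(L,0).round(3)[:6])
E
python3 weigh.py
```

```text
clock: 5.3
tcp_pos: [0.505, 0.2143, 0.0563]
tool_rot: [3.141, 0.001, 0.001]
contact_force: [-0.3, 0.3, -3.5]
width: 0.0607
grasp_force: 40.0
[ 3.8000e-02  6.8000e-02 -4.1120e+00  1.9000e-02  1.1000e-02  1.0000e-03
 -5.6805e+01 -2.2569e+01  5.0500e-01  2.1400e-01  5.7000e-02] [0.624 0.474 0.423 0.029 0.038 0.039]
```

```bash
python3 -m jog '{"jaw":[-1,-1,-1,-1,-1,-1,-1,-1],"xyz":[[0,0,10],[0,0,20],[0,0,28],[0,0,34],[0,0,38],[0,0,40],[0,0,40],[0,0,40]],"yaw":[0,0,0,0,0,0,0,0]}'
```

```text
clock: 6.5
tcp_pos: [0.5052, 0.2144, 0.0169]
tool_rot: [-3.142, -0.0, 0.001]
contact_force: [-2.3, -0.9, 0.8]
width: 0.0602
grasp_force: 40.0
```

```bash
python3 -m jog '{"jaw":[0.2,1,1,1,1,1,1,1,1,1,1,1],"xyz":[[0,0,0],[0,0,0],[0,0,0],[0,0,-15],[0,0,-50],[0,0,-90],[0,0,-130],[-5,40,-140],[-10,90,-140],[-18,140,-140],[-18,175,-140],[-18,189,-140]],"yaw":[0,0,0,0,0,0,0,0,0,0,0,0]}'
python3 - <<'E'
from h import *
s,P=wlids();print(s["tcp_pos"])
for c in [(.505,.214),(.487,.024),(.495,-.11)]: print([np.round(a,4) for a in near(P,np.array(c))])
print(lid(264,209))
E
```

```text
clock: 7.7
tcp_pos: [0.4874, 0.0229, 0.1579]
tool_rot: [3.141, -0.002, -0.002]
contact_force: [-0.3, 0.6, 0.5]
width: 0.093
grasp_force: 0.0
[0.48739899 0.02291655 0.15788008]
[array([0.5048, 0.2138]), array([0.5056, 0.2111, 0.0719]), array([0.0602, 0.0605, 0.0074]), np.int64(2340)]
[array([0.487 , 0.0249]), array([0.4879, 0.0244, 0.0722]), array([0.0604, 0.0586, 0.0086]), np.int64(3826)]
[array([ 0.495 , -0.1109]), array([ 0.4955, -0.1089,  0.0722]), array([0.0593, 0.0601, 0.008 ]), np.int64(2955)]
(array([0.5031978 , 0.21349093]), array([0.50278311, 0.21327725, 0.07293121]), array([0.05804672, 0.05790977, 0.02252697]), 225)
```

```bash
python3 -m jog '{"jaw":[1,1,1,1,1,1,1,1,0.2,-1,-1,-1],"xyz":[[0,0,30],[0,0,65],[0,0,95],[0,0,120],[0,0,133],[0,0,140],[0,0,140],[0,0,140],[0,0,140],[0,0,140],[0,0,140],[0,0,140]],"yaw":[0,0,0,0,0,0,0,0,0,0,0,0]}'
```

```text
clock: 9.0
tcp_pos: [0.4875, 0.0253, 0.0169]
tool_rot: [-3.142, -0.0, 0.001]
contact_force: [-0.3, -0.3, 0.2]
width: 0.0657
grasp_force: 0.0
```

```bash
sleep 1; python3 -m jog '{"jaw":[-1,-1,-1,-1,-1,-1,-1,-1,-1,-1,-1,-1],"xyz":[[0,0,0],[0,0,0],[0,0,0],[0,0,-8],[0,0,-18],[0,0,-28],[0,0,-36],[0,0,-40],[0,0,-40],[0,0,-40],[0,0,-40],[0,0,-40]],"yaw":[0,0,0,0,0,0,0,0,0,0,0,0]}'; python3 weigh.py
```

```text
clock: 10.2
tcp_pos: [0.4871, 0.0254, 0.0563]
tool_rot: [-3.142, 0.001, 0.001]
contact_force: [-1.2, -0.4, -2.3]
width: 0.0602
grasp_force: 40.0
[ 4.6700e-01  4.3000e-02 -1.9410e+00  2.0000e-02 -2.0000e-03 -1.2000e-02
 -4.9246e+01 -2.0022e+01  4.8700e-01  2.5000e-02  5.7000e-02] [0.564 0.274 0.417 0.011 0.029 0.04 ]
```

```bash
python3 -m jog '{"jaw":[-1,-1,-1,-1,-1,-1,-1,-1,0.2,1,1,1],"xyz":[[0,0,10],[0,0,20],[0,0,28],[0,0,34],[0,0,38],[0,0,40],[0,0,40],[0,0,40],[0,0,40],[0,0,40],[0,0,40],[0,0,40]],"yaw":[0,0,0,0,0,0,0,0,0,0,0,0]}'
```

```text
clock: 11.8
tcp_pos: [0.4875, 0.0254, 0.0166]
tool_rot: [-3.142, -0.0, 0.001]
contact_force: [0.0, -0.3, -0.3]
width: 0.0796
grasp_force: 0.0
```

```bash
sleep 1; python3 -m jog '{"jaw":[1,1,1,1,1,1,1,1,1,1],"xyz":[[0,0,-15],[0,0,-50],[0,0,-90],[0,0,-130],[3,40,-140],[6,80,-140],[8,110,-140],[8,130,-140],[8,136,-140],[8,136,-140]],"yaw":[0,0,0,0,0,0,0,0,0,0]}'
python3 - <<'E'
from h import *
s,P=wlids();print(s["tcp_pos"])
for c in [(.505,.214),(.487,.024),(.495,-.11)]: print([np.round(a,4) for a in near(P,np.array(c))])
E
```

```text
clock: 12.8
tcp_pos: [0.4954, -0.1109, 0.1565]
tool_rot: [-3.141, 0.0, -0.0]
contact_force: [0.7, -0.4, 0.2]
width: 0.0929
grasp_force: 0.0
[ 0.49536095 -0.11085274  0.15652979]
[array([0.5051, 0.2131]), array([0.5056, 0.2099, 0.0716]), array([0.0599, 0.0622, 0.0075]), np.int64(1229)]
[array([0.487 , 0.0246]), array([0.4882, 0.023 , 0.0719]), array([0.0604, 0.0593, 0.008 ]), np.int64(2844)]
[array([ 0.4949, -0.111 ]), array([ 0.4957, -0.1112,  0.0722]), array([0.0604, 0.0593, 0.0082]), np.int64(3859)]
```

```bash
python3 -m jog '{"jaw":[1,1,1,1,1,1,1,1,0.2,-1,-1,-1],"xyz":[[0,0,30],[0,0,65],[0,0,95],[0,0,120],[0,0,133],[0,0,140],[0,0,140],[0,0,140],[0,0,140],[0,0,140],[0,0,140],[0,0,140]],"yaw":[0,0,0,0,0,0,0,0,0,0,0,0]}'
```

```text
clock: 14.05
tcp_pos: [0.4956, -0.1107, 0.0169]
tool_rot: [3.141, -0.0, 0.001]
contact_force: [-0.1, -0.7, -0.0]
width: 0.0655
grasp_force: 0.0
```

```bash
sleep 1; python3 -m jog '{"jaw":[-1,-1,-1,-1,-1,-1,-1,-1,-1,-1,-1,-1],"xyz":[[0,0,0],[0,0,0],[0,0,0],[0,0,-8],[0,0,-18],[0,0,-28],[0,0,-36],[0,0,-40],[0,0,-40],[0,0,-40],[0,0,-40],[0,0,-40]],"yaw":[0,0,0,0,0,0,0,0,0,0,0,0]}'; python3 weigh.py
```

```text
clock: 15.25
tcp_pos: [0.4953, -0.1106, 0.0563]
tool_rot: [-3.141, 0.001, 0.001]
contact_force: [1.0, -0.3, -5.8]
width: 0.0603
grasp_force: 40.0
[-5.4000e-02  1.6000e-01 -5.8230e+00  1.6000e-02 -3.0000e-03 -2.0000e-03
 -5.3307e+01 -2.1690e+01  4.9500e-01 -1.1100e-01  5.7000e-02] [0.415 0.708 0.386 0.023 0.023 0.022]
```

```bash
python3 -m jog '{"jaw":[-1,-1,-1,-1,-1,-1,-1,-1,-1,-1,-1,-1],"xyz":[[0,0,-15],[0,0,-35],[0,0,-60],[0,0,-85],[0,0,-110],[0,0,-132],[0,0,-144],[0,0,-150],[0,0,-150],[0,0,-150],[0,0,-150],[0,0,-150]],"yaw":[0,0,0,0,0,0,0,0,0,0,0,0]}'; python3 weigh.py
python3 - <<'E'
from h import *
s,P=wlids();print(s["tcp_pos"],s["width"],s["grasp_force"])
for t in [(264,209),(317,215)]: print(lid(*t))
im,_=grab_frame("scene");cv2.imwrite("pics/s2.png",im)
E
```

```text
clock: 16.85
tcp_pos: [0.4952, -0.1106, 0.2059]
tool_rot: [-3.141, 0.001, 0.001]
contact_force: [-0.1, -0.5, -5.4]
width: 0.0604
grasp_force: 40.0
[-3.5200e-01 -2.8500e-01 -6.0460e+00  2.7000e-02  1.0000e-02 -5.0000e-03
 -4.8100e+01 -2.9796e+01  4.9500e-01 -1.1100e-01  2.0600e-01] [0.443 0.399 0.354 0.037 0.029 0.035]
[ 0.49543388 -0.11061082  0.20660212] 0.06006923056142321 39.998727701604366
(array([0.50334348, 0.21300843]), array([0.50269277, 0.21299535, 0.07283847]), array([0.05884095, 0.05766299, 0.02246762]), 226)
(array([0.48536647, 0.02449217]), array([0.48475551, 0.02482256, 0.07321439]), array([0.0593943 , 0.05737088, 0.02412186]), 227)
```

View pics/s2.png

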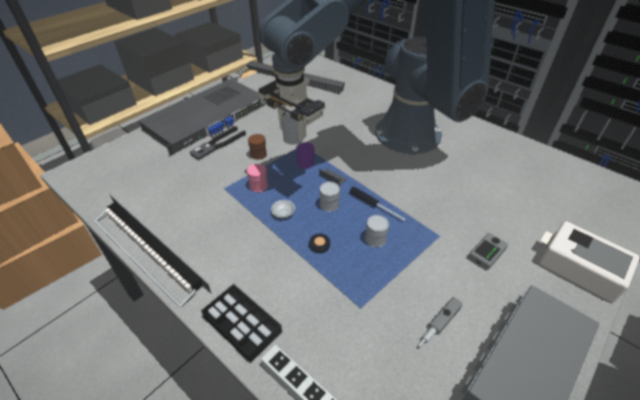

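The right tin hangs upright in the fingers at (293,125). The left tin at (376,232) and the middle at (329,197) stand where they were, and nothing else has been disturbed.

```bash
python3 -c "
from plant import arm
print(arm.finish_job())"
```

```text
the job is handed in; nothing more can be done
None
```

I hefted all three tins left to right (left about 4.1 N, middle 1.9 N, right 5.9 N), set the left and middle back upright where they stood, and handed the job in holding the right tin, the heaviest, upright and still with its underside about 19 cm above the mat.

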